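# Slide the pager into its charging pocket

## Robot

A 6-joint arm with a two-finger parallel gripper is mounted at the origin on the work surface. World frame = base frame: x ahead of the robot, y to its left, z up, the work surface at z = 0. Lengths are in m, angles in rad, forces in N, time in s.
With the tool pointing down it reaches from about 0.3 to 0.775 m from the base axis. Payload 14.6 kg.
Tool frame: the origin (TCP) lies midway between the tips of the shut fingers; the grasp point (between the pads) lies 19 mm behind it (ctrl.pinch_z is the distance from the TCP to the grasp point, in m); z points along the fingers, y is the line along which they close (so a half turn about z gives the same grasp; the last joint's range is limited). The gripper opens to 94 mm and grips with 3 to 60 N. Pads are 16 mm wide; open, the fingers measure 119 mm over their backs; the gripper's body (75 mm by 177 mm) begins 78 mm behind the grasp point.
Start: joints at [1.218, 0.3, 1.521, -0, 1.321, -0.067], TCP at [0.155, 0.528, 0.205] pointing down, gripper open.
Joint ranges: [-3.03, 3.03], [-0.79, 2.21], [0.23, 2.52], [-1.04, 4.18], [0, 3.07], [-2.55, 2.55]. Speed limits (rad/s): [2.22, 2.22, 2.57, 3.14, 3.14, 3.14].

## Interface

Orientations are given as [roll, pitch, yaw] about the fixed x, y, z axes, in that order (R = Rz(yaw) Ry(pitch) Rx(roll)).
In Python, from station import ctrl gives the robot as it stands.
- The arm moves only by the tool jog_arm, never from a script. Its argument "motion" is a list of rows, each a list of 7 numbers: the shift along the tool's x, y, z in m, then the turn, a rotation vector about the tool's x, y, z in rad, then the opening, from -1 (shut) to 1 (fully open). In form: [[tx, ty, tz, rx, ry, rz, gripper], ...]. A call has 1 to 5 rows; each row shifts and turns the commanded pose from where the row before left it, along the tool's axes as they then stand; what a row does not reach is not made up. A row lasts 1/10 s, in which the tool goes at most 50 mm and 8.59 degrees, less where a joint would pass 70% of its speed; a pose out of reach is approached as far as the arm can. A call is refused whole if a number of a shift passes 0.05 or a number of a turn 0.15, either way. A call with a gripper value outside its range is refused whole. The fingers move at their own pace and stop on an object; "squeeze" is the grip in N (left out, the last holds). Time passes only in rows, so rows that do not move let the fingers close. It gives the time, the measured TCP pose, the force, the opening and the grip force at its end, in the units of the state.
- ctrl.get_obs(): the state, without advancing time (a new reading comes with each control period).
- ctrl.camera(name): name is "scene" or "side" or "wrist"; returns the picture (384x512x3 uint8, red, green, blue); there is no depth.
- ctrl.camera_model(name): a dict with "intrinsics" (3x3 intrinsics, pixels), "rvec" (rotation vector, rad) and "tvec" (3), from world to camera coordinates, as OpenCV has them. Camera axes: x right, y down, z forward; pixel columns grow to the right and rows downward; lengths in m; the calibration is good to about 2 mm. A picture is of the moment at which its call begins: read the wrist's pose just before it. camera_model takes no time and is no camera call; for the wrist camera it gives the pose at the moment of the call.
- ctrl.hand_in(): hands the job in; it is judged then, once.
The state is a dict: "time_s": time; "qpos": joint angles; "joint_vel": joint speeds; "tau": joint torques, N m; "ee_pos": TCP position; "eef_rot": TCP orientation; "force": force on the tool from outside, world axes, zero at the start; "moment": the same for the moment, N m; "grip_width": finger opening in m; "grip_force": force on a finger pad.
Only numpy, scipy, OpenCV 4.12 (cv2) and the standard library are available. Lean on these libraries where they do the work, as an engineer would, in place of code of your own. Each camera call takes 0.05 s, during which the arm holds its last target. There are 200 camera calls.

## Task

Put the orange customer pager on charge without picking it up: with the fingertips, push it flat across the wooden board until its long side lies flush against the metal rail, somewhere along the middle of the rail, then, keeping it against the rail all the way, slide it along into the corner pocket with the green lamp until it is fully home against the end wall. Then move the hand clear, and leave the cup, the jar and the tin where they are.

Things in the scene. Friction and masses are not known exactly. Their poses are not given: they have to be found in the camera images.
- pager_center (a point): The orange plastic pager with a dark screen: a loose flat block lying on the board, 42 mm (its x) by 60 mm (its y) by 16 mm high, 50 to 100 g. This point is its centre, 8 mm above its underside. Its z points up; at the start its long side (y) is turned up to about 30 degrees from the rail. It slides easily (under 1 N).
- board: Fixed dark wooden charging board, origin on the table top; x points to the aluminium rail, y along the rail, z up. Slab top 10 mm above the table, x -110 to +80 mm, y -170 to +170; no wall on its -x side. End walls (inner faces at y = +150 and -150 mm, x 0 to the rail, top 30 mm up) close the rail at both ends, each making a corner pocket.
- rail_mid (a point): Middle of the rail: on the upper edge of its inner face, at x = +55, y = 0, 30 mm above the table, in the board's frame. The straight rail is 14 mm thick and runs along y from end wall to end wall. A pager lying flush against it has its centre at x = +34 mm.
- charger_home (a point): The pocket with the green floor pad and green lamp (on the rail, top 39 mm up), at either end of the rail. The point is the pager's centre when fully home, touching rail and end wall: x +34, |y| 120 mm in the board's frame, 18 mm above the table. Its tail end is then at |y| 90 mm, 25 mm out of the straight part of the lip and 7 mm out of the flare.
- blank_home (a point): The same point of the other pocket (grey pad, dark grey lamp), not in use, at the opposite end. Each pocket is 45 mm wide, between the rail and a low lip (top 22 mm above the table, x 0 to +10 mm, from the end wall to |y| 115 mm); the lip's mouth flares away from the rail as far as |y| 97 mm, x -8 mm.
- cup: White open cup, 72 mm across, 85 mm high, origin at the centre of its underside, standing loose on the table beside the board. Leave it.
- jar: Jar with a yellow cap, 60 mm across, 75 mm high, origin at the centre of its underside, standing loose on the table beside the board. Leave it.
- tin: Red round tin, 68 mm across, 42 mm high, origin at the centre of its underside, standing loose on the table beyond the rail. Leave it.

How it is judged:
By the outcome, as a careful person would: the job done as asked, in the order asked, and still so for the second after the job is handed in, with the robot touching nothing.
It also fails if it takes over 51 s, if anything falls off the work surface, if the arm or the gripper's body presses on something with over 40 N, if the wrist force passes 120 N, or if a joint passes its speed limit or range.

## Working session

There is one attempt and no reset: what is moved stays moved. The work goes in short steps, Python scripts to look and compute and a tool call to move; the robot and the scene stay as the last step left them, time stands still between calls to the robot, and variables do not carry over. Pictures are saved under pics/ and viewed, at most 10 in all, crops included, and the job is handed in when it is done.

Besides the shell and the picture viewer there is one more tool, called as name(argument=value, ...), one argument or row to a line, values as JSON. jog_arm: Moves the arm, as the interface text tells. Its arguments: {"type":"object","properties":{"motion":{"type":"array"},"squeeze":{"type":"number"}},"required":["motion"]}

```bash
mkdir -p pics; ls; cat > h.py <<'E'
import numpy as np,cv2
from station import ctrl
def snap(n,f):
    im=ctrl.camera(n); cv2.imwrite('pics/'+f,im[:,:,::-1]); return im
def ray(n,uv,z,m=None):
    m=m or ctrl.camera_model(n); K=np.array(m['intrinsics']);R=cv2.Rodrigues(np.array(m['rvec'],float))[0];t=np.array(m['tvec']).ravel()
    uv=np.atleast_2d(uv).astype(float)
    d=(R.T@np.linalg.inv(K)@np.c_[uv,np.ones(len(uv))].T).T; c=-R.T@t
    return c+d*((z-c[2])/d[:,2])[:,None]
E
python3 - <<'E'
from h import *
a=snap('scene','scene0.png');b=snap('side','side0.png')
cv2.imwrite('pics/both0.png',np.vstack([a,b])[:,:,::-1])
for n in('scene','side','wrist'):
    m=ctrl.camera_model(n);R=cv2.Rodrigues(np.array(m['rvec'],float))[0];print(n,-R.T@np.array(m['tvec']).ravel(),R[2],m['intrinsics'][0])
o=ctrl.get_obs();print(o['time_s'],o['ee_pos'],o['eef_rot'],o['grip_width'])
E
```

```text
pics
scene [1.15106702 0.10575976 0.71058905] [-0.62773942 -0.10711546 -0.77101848] [359.08259649   0.         255.8218708 ]
side [ 0.03092154 -0.52430117  1.00661391] [ 0.48935738  0.42966525 -0.75889204] [498.18936243   0.         256.56269924]
wrist [0.08142896 0.55020503 0.38293182] [ 0.25371718 -0.07639136 -0.9642572 ] [297.53970514   0.         253.95037836]
0.1 [0.15496198 0.52747741 0.20495853] [-3.14057424e+00 -4.82311480e-05  2.85583188e+00] 0.09403132638422163
```

View pics/scene0.png

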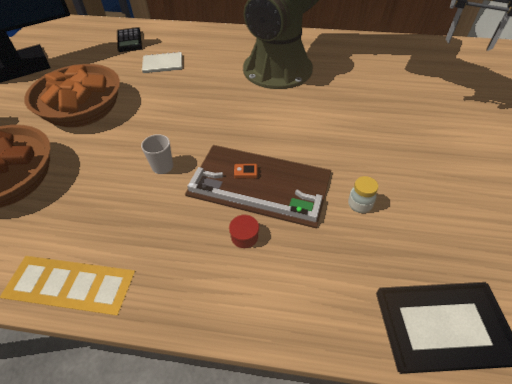

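View pics/side0.png

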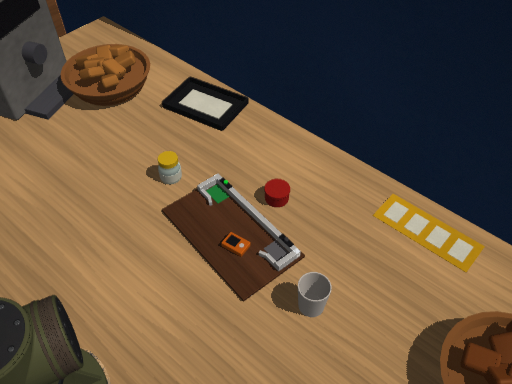

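The scene camera shows the board at about (187–331, 149–221), with the rail on the side away from the robot. The green pocket is at about (302,204), at the world +y end, and the pager is at (246,171). In the side view the pager is at (237,243) and green is at (217,193).

```bash
python3 - <<'E'
from h import *
rows=[]
for n,c in(('scene',(170,130,350,240)),('side',(150,160,320,310))):
    im=cv2.imread(f'pics/{n}0.png');hsv=cv2.cvtColor(im,cv2.COLOR_BGR2HSV)
    box=np.zeros(im.shape[:2],np.uint8);box[c[1]:c[3],c[0]:c[2]]=255
    def comp(lo,hi):
        m=cv2.inRange(hsv,lo,hi)&box;k=cv2.findContours(m,0,2)[0];return max(k,key=cv2.contourArea)
    k=comp((3,190,140),(14,255,255));r=cv2.minAreaRect(ray(n,k[:,0],.026)[:,:2].astype(np.float32));print(n,'pager rect',r)
    M=cv2.moments(cv2.convexHull(k));print(' hull centroid',ray(n,(M['m10']/M['m00'],M['m01']/M['m00']),.024))
    k=comp((50,120,60),(75,255,255));M=cv2.moments(k);print(' green',ray(n,(M['m10']/M['m00'],M['m01']/M['m00']),.012),cv2.contourArea(k))
    k=comp((0,60,15),(20,255,95));r=cv2.minAreaRect(ray(n,k[:,0],.01)[:,:2].astype(np.float32));print(' board',r,cv2.boxPoints(r).round(3).tolist())
    x=im[c[1]:c[3],c[0]:c[2]];rows.append(cv2.resize(x,None,fx=min(800/x.shape[1],600/x.shape[0])*.99,fy=min(800/x.shape[1],600/x.shape[0])*.99,interpolation=2))
cv2.imwrite('pics/c0.png',rows[0]);cv2.imwrite('pics/c1.png',rows[1])
w=snap('wrist','w0.png')
E
```

```text
scene pager rect ((0.5327078700065613, -0.03467463701963425), (0.0, 0.0), 0.0)Traceback (most recent call last):
  File "<stdin>", line 9, in <module>
ZeroDivisionError: float division by zero
```

```bash
cat > meas.py <<'E'
from h import *
rows=[]
for n,c,p,g in(('scene',(170,130,350,240),(240,166),(302,205)),('side',(150,160,320,310),(226,239),(217,193))):
    im=cv2.imread(f'pics/{n}0.png');hsv=cv2.cvtColor(im,cv2.COLOR_BGR2HSV)
    print(n,[hsv[p[1]+j,p[0]+i].tolist() for i in(-2,0,2,4) for j in(0,3)],hsv[g[1],g[0]],hsv[158 if n=='scene' else 230,230 if n=='scene' else 200])
    x=im[c[1]:c[3],c[0]:c[2]];s=min(800/x.shape[1],600/x.shape[0])*.99;rows.append(cv2.resize(x,None,fx=s,fy=s,interpolation=2))
    print(c,s)
cv2.imwrite('pics/c0.png',rows[0]);cv2.imwrite('pics/c1.png',rows[1])
E
python3 meas.py
```

```text
scene [[10, 185, 185], [11, 27, 188], [10, 187, 183], [11, 27, 177], [10, 188, 182], [10, 182, 177], [11, 104, 59], [11, 110, 58]] [ 62 124 125] [ 11 138  85]
(170, 130, 350, 240) 4.4
side [[12, 230, 155], [12, 231, 177], [12, 224, 147], [12, 207, 96], [0, 31, 25], [120, 11, 24], [105, 24, 21], [135, 22, 23]] [ 67 188 118] [ 12 162  71]
(150, 160, 320, 310) 3.96
```

View pics/c1.png

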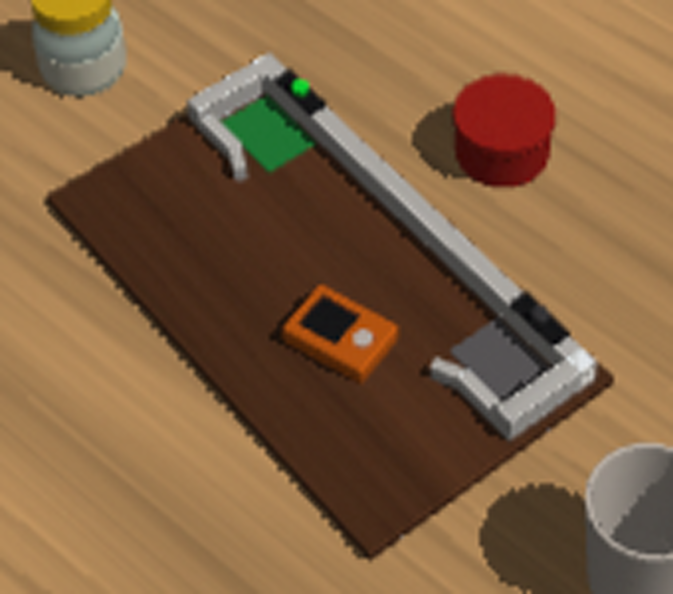

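View pics/c0.png

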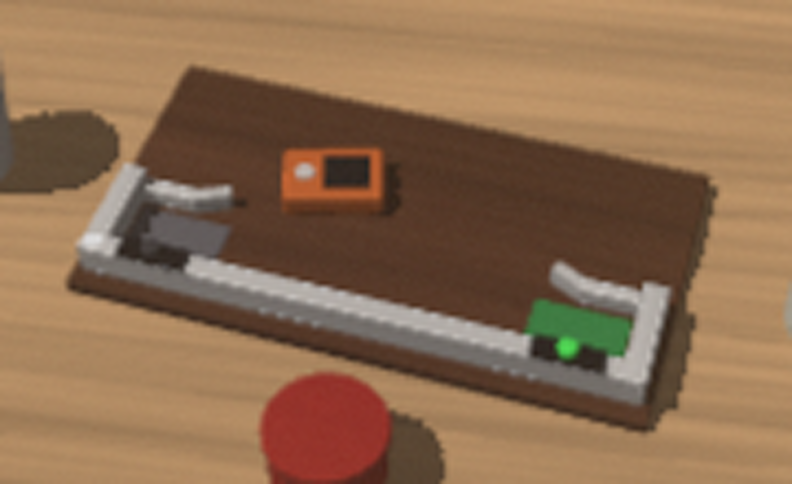

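```bash
cat > m2.py <<'E'
from h import *
def S(p):return np.array(p)/3.96+[150,160]
def C(p):return np.array(p)/4.4+[170,130]
pr=lambda l,a:print(l,(a[:,:2]*1000).round(0).tolist())
pr('scene corners z10 robotside grey,green',ray('scene',C([(192,67),(710,180)]),.01))
pr('side corners z10 robot-green, robot-grey, rail-grey',ray('side',S([(47,200),(370,553),(612,378)]),.01))
a=ray('scene',C([(190,258),(530,335)]),.03);b=ray('side',S([(325,140),(505,305)]),.03)
for l,x in(('scene rail',a),('side rail',b)):
    d=x[1]-x[0]; d*=np.sign(d[1]);pr(l,x);print('  dir of +y deg from world y',np.degrees(np.arctan2(-d[0],d[1])), 'x at y=0',x[0,0]-d[0]/d[1]*x[0,1])
# end wall inner edges top z=.03
pr('scene pager',ray('scene',C([(282,150),(383,150),(385,203),(283,203)]),.026))
pr('side pager',ray('side',S([(320,287),(398,328),(362,370),(283,322)]),.026))
pr('scene green pad',ray('scene',C([(537,298),(632,318)]),.011))
pr('side green pad',ray('side',S([(222,122),(272,170),(312,145)]),.011))
pr('scene end wall outer top: grey (80,238)->(135,165); green (640,385),(668,287)',ray('scene',C([(80,238),(135,165),(640,385),(668,287)]),.03))
pr('side end wall outer top: green(190,100),(270,55) grey(510,430),(593,368)',ray('side',S([(190,100),(270,55),(510,430),(593,368)]),.03))
E
python3 m2.py
```

```text
scene corners z10 robotside grey,green [[427.0, -136.0], [483.0, 196.0]]
side corners z10 robot-green, robot-grey, rail-grey [[477.0, 191.0], [426.0, -139.0], [611.0, -169.0]]
scene rail [[601.0, -95.0], [630.0, 99.0]]
  dir of +y deg from world y -8.390388517036873 x at y=0 0.615106315216216
side rail [[622.0, 79.0], [598.0, -94.0]]
  dir of +y deg from world y -7.91091524998276 x at y=0 0.6110039753156911
scene pager [[507.0, -60.0], [500.0, -0.0], [542.0, 7.0], [550.0, -52.0]]
side pager [[535.0, 2.0], [544.0, -55.0], [507.0, -59.0], [501.0, 0.0]]
scene green pad [[588.0, 101.0], [596.0, 154.0]]
side green pad [[599.0, 154.0], [591.0, 99.0], [625.0, 94.0]]
scene end wall outer top: grey (80,238)->(135,165); green (640,385),(668,287) [[595.0, -161.0], [535.0, -144.0], [655.0, 159.0], [586.0, 172.0]]
side end wall outer top: green(190,100),(270,55) grey(510,430),(593,368) [[588.0, 170.0], [653.0, 159.0], [531.0, -154.0], [597.0, -163.0]]
```

Both views agree to about 3 mm:

| Item | Value |
|---|---|
| Board y axis | about 9° from world y |
| Board origin | (559, 10) mm |
| Pager in board frame | (-29, -42) mm, yaw +16° |

Next I turn the tool square to the board and move over behind the pager.

jog_arm(
  motion=[
    [0,0,0,0,0,-0.129,-0.47],
    [-0.028,-0.035,0,0,0,0,-0.47],
    [-0.028,-0.035,0,0,0,0,-0.47],
    [-0.028,-0.035,0,0,0,0,-0.47],
    [-0.028,-0.035,0,0,0,0,-0.47],
  ],
)

```text
time_s: 0.6
ee_pos: [0.2441, 0.3702, 0.2051]
eef_rot: [-3.141, -0.0, 2.985]
force: [1.0, 0.1, -0.1]
grip_width: 0.0573
grip_force: 0.0
```

jog_arm(
  motion=[
    [-0.028,-0.035,0,0,0,0,-0.47],
    [-0.028,-0.035,0,0,0,0,-0.47],
    [-0.028,-0.035,0,0,0,0,-0.47],
    [-0.028,-0.035,0,0,0,0,-0.47],
    [-0.028,-0.035,0,0,0,0,-0.47],
  ],
)

```text
time_s: 1.1
ee_pos: [0.3552, 0.1754, 0.2055]
eef_rot: [3.142, 0.0, 2.985]
force: [-0.0, 0.8, 0.7]
grip_width: 0.025
grip_force: 0.0
```

jog_arm(
  motion=[
    [-0.028,-0.035,0,0,0,0,-0.47],
    [-0.028,-0.035,0,0,0,0,-0.47],
    [-0.028,-0.035,0.02,0,0,0,-0.47],
    [-0.028,-0.035,0.02,0,0,0,-0.47],
    [0,0,0.02,0,0,0,-0.47],
  ],
)

```text
time_s: 1.6
ee_pos: [0.4449, 0.0178, 0.1444]
eef_rot: [-3.141, 0.0, 2.981]
force: [0.3, 0.5, -0.0]
grip_width: 0.025
grip_force: 0.0
```

```bash
cat >> h.py <<'E'
O=np.array([.559,.010]);A=np.radians(9.0)
B=np.array([[np.cos(A),-np.sin(A)],[np.sin(A),np.cos(A)]]) # rows: board x,y axes
def tb(p):return ((np.atleast_2d(p)[:,:2]-O)@B.T*1000).round(1)
def st():
    o=ctrl.get_obs();print(o['time_s'],'tcp board',tb(o['ee_pos']),'z',o['ee_pos'][2],'yaw',o['eef_rot'][2],'F board',B@o['force'][:2],o['force'][2],o['grip_width'])
def orange(n,z=.026,f=None):
    m=ctrl.camera_model(n);im=snap(n,f or 'tmp.png');hsv=cv2.cvtColor(im,cv2.COLOR_RGB2HSV)
    k=max(cv2.findContours(cv2.inRange(hsv,(3,140,110),(16,255,255)),0,1)[0],key=lambda c:cv2.contourArea(c) if cv2.contourArea(c)<9000 else 0)
    q=tb(ray(n,k[:,0],z,m)).astype(np.float32);r=cv2.minAreaRect(q);print(n,'pager',r,cv2.boxPoints(r).round(1).tolist())
E
python3 - <<'E'
from h import *
st();orange('wrist',f='w1.png')
E
```

```text
1.6 tcp board [[-113.9  -10.2]] z 0.14441384097752177 yaw 2.980574264378932 F board [0.18139234 0.4903068 ] -0.0021394794998707972 0.025021834405760786
wrist pager ((96.46551513671875, 24.586206436157227), (26.655208587646484, 4.753294467926025), 66.8014144897461) [[89.0, 13.300000190734863], [93.4000015258789, 11.399999618530273], [103.9000015258789, 35.900001525878906], [99.5, 37.79999923706055]]
```

View pics/w1.png

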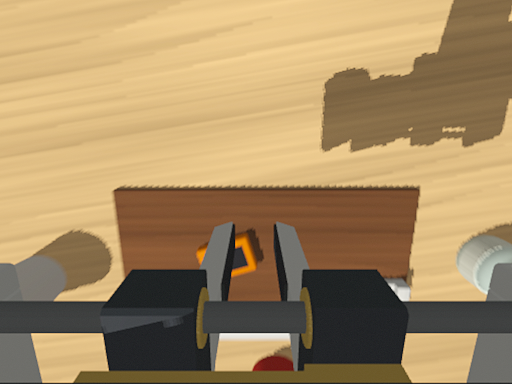

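The wrist view shows the board's near edge level at row 188, so the tool is square. The pager is partly hidden at (228,255). I'll move above the start point and descend.

jog_arm(
  motion=[
    [-0.018,-0.016,0,0,0,0,-0.47],
    [-0.018,-0.016,0,0,0,0,-0.47],
    [0,0,0.02,0,0,0,-0.47],
    [0,0,0.035,0,0,0,-0.47],
    [0,0,0.025,0,0,0,-0.47],
  ],
)

```text
time_s: 2.15
ee_pos: [0.4735, -0.0153, 0.0643]
eef_rot: [-3.142, -0.001, 2.985]
force: [0.7, -0.3, -0.4]
grip_width: 0.0247
grip_force: 0.0
```

```bash
python3 - <<'E'
from h import *
st()
m=ctrl.camera_model('wrist');im=snap('wrist','w2.png')
g=cv2.cvtColor(im,cv2.COLOR_RGB2HSV)[:,:,2].astype(int)
pts=[]
for u in list(range(120,200,8))+list(range(300,400,8)):
    d=g[8:200,u]-g[:192,u]; v=int(np.argmin(d[120:]))+124
    pts.append((u,v))
p=ray('wrist',pts,.01,m);l=cv2.fitLine(p[:,:2].astype(np.float32),cv2.DIST_HUBER,0,.01,.01).ravel();print('edge angle',np.degrees(np.arctan(l[0]/l[1])),tb(p)[:,0].round(0))
orange('scene',f='s2.png');orange('side',f='d2.png')
E
```

```text
2.15 tcp board [[-80.4 -38.4]] z 0.06428052081060662 yaw 2.9852641390062864 F board [ 0.73656224 -0.21742476] -0.44489320413243927 0.024729409331635123
edge angle 9.435459 [-113. -113. -113. -113. -113. -113. -113. -113. -113. -113. -110. -112.
 -113. -112. -109. -112. -112. -112. -112. -109. -110. -109. -113.]
scene pager ((-214.53756713867188, -703.2333374023438), (293.7176818847656, 294.92254638671875), 6.759149551391602) [[-377.70001220703125, -574.0999755859375], [-343.0, -867.0], [-51.29999923706055, -832.4000244140625], [-86.0999984741211, -539.5]]
side pager ((71.25286865234375, 791.0413208007812), (286.4747619628906, 290.1105041503906), 50.612247467041016) [[-131.6999969482422, 772.4000244140625], [92.5, 588.2999877929688], [274.29998779296875, 809.7000122070312], [50.0, 993.7999877929688]]
```

jog_arm(
  motion=[
    [0,-0.004,0.028,0,0,0,-0.47],
    [0,0,0.016,0,0,0,-0.47],
    [0,0,0.004,0,0,0,-0.47],
    [0,0,0,0,0,0,-0.47],
  ],
)

```text
time_s: 2.7
ee_pos: [0.4741, -0.0196, 0.0186]
eef_rot: [3.142, 0.001, 2.985]
force: [-0.0, 0.2, 0.8]
grip_width: 0.0252
grip_force: 0.0
```

```bash
cat >> h.py <<'E'
def orange(n,z=.026,f=None):
    m=ctrl.camera_model(n);im=snap(n,f or 'tmp.png');hsv=cv2.cvtColor(im,cv2.COLOR_RGB2HSV)
    P=[]
    for k in cv2.findContours(cv2.inRange(hsv,(3,170,90),(16,255,255)),0,1)[0]:
        q=tb(ray(n,k[:,0],z,m))
        if len(k)>4 and np.abs(q.mean(0)-[-15,0]).max()<150 and -75<q[:,0].mean()<60: P.append(q)
    q=np.vstack(P).astype(np.float32);r=cv2.minAreaRect(q);print(n,'pager',np.round(r[0],1),np.round(r[1],1),round(r[2],1),cv2.boxPoints(r).round(1).tolist())
E
python3 - <<'E'
from h import *
st();orange('scene',f='s2.png');orange('side',f='d2.png')
E
```

```text
2.7 tcp board [[-79.3 -42.5]] z 0.018591648602324453 yaw 2.9851426479327903 F board [-0.08237587  0.21442854] 0.7803861448812597 0.025204189707425235
scene pager [-26.5 -43. ] [46.2 58.6] 16.6 [[-57.0, -21.5], [-40.29999923706055, -77.69999694824219], [4.099999904632568, -64.5], [-12.699999809265137, -8.300000190734863]]
side pager [-34.1 -75.7] [25.6  8.9] 15.5 [[-47.70000076293945, -74.9000015258789], [-45.29999923706055, -83.5], [-20.600000381469727, -76.5999984741211], [-23.0, -68.0]]
```

jog_arm(
  motion=[
    [-0.009,0,0.002,0,0,0,-0.47],
    [-0.006,0,0,0,0,0,-0.47],
    [-0.006,0.001,0,0,0,0,-0.47],
    [-0.006,0.001,0,0,0,0,-0.47],
    [-0.006,0.001,0,0,0,0,-0.47],
  ],
)

```text
time_s: 3.3
ee_pos: [0.5071, -0.0219, 0.0154]
eef_rot: [-3.142, -0.0, 2.985]
force: [-0.5, 0.0, 0.4]
grip_width: 0.0247
grip_force: 0.2
```

jog_arm(
  motion=[
    [-0.006,0.0025,0,0,0,0,-0.47],
    [-0.006,0.0025,0,0,0,0,-0.47],
    [-0.006,0.0025,0,0,0,0,-0.47],
    [-0.006,0.0025,0,0,0,0,-0.47],
    [-0.004,0.001,0,0,0,0,-0.47],
  ],
)

```text
time_s: 3.8
ee_pos: [0.5365, -0.0152, 0.0154]
eef_rot: [3.142, 0.0, 2.985]
force: [-1.0, 0.1, 0.2]
grip_width: 0.025
grip_force: 0.2
```

```bash
python3 - <<'E'
from h import *
st();orange('scene',f='s3.png');orange('side',f='d3.png')
E
```

```text
3.8 tcp board [[-18.3 -28.5]] z 0.015431112300874836 yaw 2.9850062016443797 F board [-1.02204684 -0.08481814] 0.2039911273256299 0.02504984958458851
scene pager [ 15.5 -35.9] [49.7 61. ] 0.7 [[-9.699999809265137, -5.699999809265137], [-9.0, -66.69999694824219], [40.70000076293945, -66.0999984741211], [40.0, -5.099999904632568]]
side pager [  9.1 -66.1] [45.1 12.8] 1.1 [[-13.5, -60.20000076293945], [-13.300000190734863, -72.9000015258789], [31.799999237060547, -72.0999984741211], [31.5, -59.29999923706055]]
```

Aligned to the fingers with its centre at about (11,-36), so there are about 23 mm to go.

jog_arm(
  motion=[
    [-0.005,0.002,0,0,0,0,-0.47],
    [-0.005,0.002,0,0,0,0,-0.47],
    [-0.004,0.0015,0,0,0,0,-0.47],
    [-0.003,0.001,0,0,0,0,-0.47],
    [-0.002,0,0,0,0,0,-0.47],
  ],
)

```text
time_s: 4.4
ee_pos: [0.556, -0.0119, 0.0154]
eef_rot: [3.142, 0.0, 2.985]
force: [-0.0, 0.6, 0.5]
grip_width: 0.0247
grip_force: 0.2
```

jog_arm(
  motion=[
    [-0.002,0,0,0,0,0,-0.47],
    [-0.001,0,0,0,0,0,-0.47],
    [-0.001,0,0,0,0,0,-0.47],
  ],
)

```text
time_s: 4.7
ee_pos: [0.5596, -0.0127, 0.0154]
eef_rot: [-3.142, -0.0, 2.985]
force: [-0.2, 0.1, 0.4]
grip_width: 0.0249
grip_force: 0.1
```

```bash
python3 - <<'E'
from h import *
st();orange('scene',f='s4.png')
E
```

```text
4.7 tcp board [[  4.2 -22.3]] z 0.015414973439467655 yaw 2.984729292125125 F board [-0.22064435  0.08237605] 0.3708432149290785 0.024947566228922368
scene pager [ 32.1 -30. ] [37.6 60.7] 1.9 [[12.300000190734863, -0.30000001192092896], [14.399999618530273, -61.0], [51.900001525878906, -59.70000076293945], [49.79999923706055, 0.8999999761581421]]
```

Near contact. I'll continue in 1 mm rows until the force rises.

jog_arm(
  motion=[
    [-0.001,0,0,0,0,0,-0.47],
    [-0.001,0,0,0,0,0,-0.47],
    [0,0,0,0,0,0,-0.47],
  ],
)

```text
time_s: 5.05
ee_pos: [0.5604, -0.0127, 0.0154]
eef_rot: [-3.141, -0.003, 2.985]
force: [-10.2, 1.6, 7.5]
grip_width: 0.0252
grip_force: 5.2
```

jog_arm(
  motion=[
    [-0.001,0,0,0,0,0,-0.47],
    [-0.001,0,0,0,0,0,-0.47],
    [0,0,0,0,0,0,-0.47],
  ],
)

```text
time_s: 5.35
ee_pos: [0.5605, -0.0127, 0.0151]
eef_rot: [-3.141, -0.008, 2.985]
force: [-24.5, 3.4, 18.0]
grip_width: 0.0251
grip_force: 12.4
```

```bash
python3 - <<'E'
from h import *
st();orange('scene',f='s5.png');im=cv2.imread('pics/s5.png')[130:240,170:350];cv2.imwrite('pics/s5c.png',cv2.resize(im,None,fx=4.4,fy=4.4,interpolation=2))
E
```

```text
5.35 tcp board [[  5.  -22.2]] z 0.015139094764055748 yaw 2.984899664732006 F board [-24.70446173  -0.45371347] 18.035801450071258 0.0251020544216313
scene pager [ 32.2 -29.3] [60.1 36.8] 89.1 [[13.399999618530273, -59.099998474121094], [50.099998474121094, -59.599998474121094], [51.099998474121094, 0.4000000059604645], [14.300000190734863, 1.0]]
```

View pics/s5c.png

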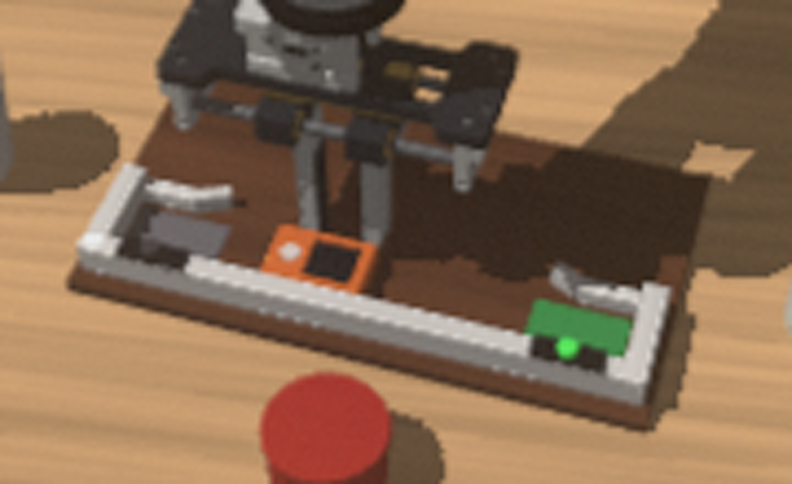

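Flush against the rail: the force rose to 24 N with the TCP at x=5. The pager is at y≈-30, spanning (263–383, 225–292) in the crop. I'll back off, lift, shut the fingers and come down behind the tail.

jog_arm(
  motion=[
    [0.004,0,0,0,0,0,-0.47],
    [0.012,0,0,0,0,0,-0.47],
    [0.006,0,-0.015,0,0,0,-0.47],
    [0,0,-0.03,0,0,0,-1],
    [0,-0.02,-0.005,0,0,0,-1],
  ],
)

```text
time_s: 5.9
ee_pos: [0.5402, -0.0287, 0.0685]
eef_rot: [3.141, 0.005, 2.987]
force: [1.4, -0.4, -0.6]
grip_width: 0.0125
grip_force: 0.0
```

jog_arm(
  motion=[
    [-0.02,-0.026,0,0,0,0,-1],
    [-0.022,-0.015,0,0,0,0,-1],
    [0,0,0,0,0,0,-1],
    [0,0,0,0,0,0,-1],
  ],
)

```text
time_s: 6.3
ee_pos: [0.5736, -0.0767, 0.0651]
eef_rot: [3.142, -0.001, 2.984]
force: [-0.5, -0.2, 0.3]
grip_width: 0.0003
grip_force: 0.0
```

```bash
python3 - <<'E'
from h import *
st();orange('scene',f='s6.png')
E
```

```text
6.3 tcp board [[ 27.9 -83.3]] z 0.06508765043783032 yaw 2.9841537688562134 F board [-0.43700076 -0.23086961] 0.3164832596934762 0.00034595043842316017
scene pager [ 32.1 -30.2] [36.3 60.4] -0.0 [[13.899999618530273, 0.0], [13.899999618530273, -60.400001525878906], [50.20000076293945, -60.400001525878906], [50.20000076293945, 0.0]]
```

jog_arm(
  motion=[
    [0,0,0.03,0,0,0,-1],
    [0,0,0.015,0,0,0,-1],
    [0,0,0.004,0,0,0,-1],
    [0,0.004,0,0,0,0,-1],
    [-0.0005,0.003,0,0,0,0,-1],
  ],
)

```text
time_s: 6.85
ee_pos: [0.5758, -0.0694, 0.0173]
eef_rot: [3.142, 0.001, 2.985]
force: [0.1, -0.1, 0.8]
grip_width: 0.0003
grip_force: 0.0
```

jog_arm(
  motion=[
    [-0.0005,0.003,0,0,0,0,-1],
    [-0.0005,0.003,0,0,0,0,-1],
    [-0.0005,0.004,0,0,0,0,-1],
    [-0.0005,0.005,0,0,0,0,-1],
    [-0.0003,0.005,0,0,0,0,-1],
  ],
)

```text
time_s: 7.35
ee_pos: [0.5802, -0.0508, 0.0168]
eef_rot: [-3.14, -0.002, 2.985]
force: [-9.8, -6.5, 7.9]
grip_width: 0.0009
grip_force: 5.9
```

```bash
python3 - <<'E'
from h import *
st();orange('scene',f='s7.png')
E
```

```text
7.35 tcp board [[ 30.4 -56.8]] z 0.01676344022830041 yaw 2.984892825708972 F board [-8.66253658 -7.95454301] 7.904211412865432 0.0008603219477186683
scene pager [ 39.2 -16.8] [22.6 59.4] -0.0 [[27.899999618530273, 12.899999618530273], [27.899999618530273, -46.5], [50.5, -46.5], [50.5, 12.899999618530273]]
```

jog_arm(
  motion=[
    [0.0005,0.005,0,0,0,0,-1],
    [0,0.006,0,0,0,0,-1],
    [0,0.006,0,0,0,0,-1],
    [0,0.006,0,0,0,0,-1],
    [0,0.006,0,0,0,0,-1],
  ],
)

```text
time_s: 7.9
ee_pos: [0.5849, -0.0216, 0.0168]
eef_rot: [-3.141, 0.0, 2.985]
force: [-3.7, -3.6, 5.4]
grip_width: 0.0001
grip_force: 3.4
```

```bash
python3 - <<'E'
from h import *
st();orange('scene',f='s8.png')
E
```

```text
7.9 tcp board [[ 30.5 -27.1]] z 0.016846076032388774 yaw 2.9848311125098377 F board [-3.08400917 -4.12391982] 5.366828421966057 0.00014129376621369955
scene pager [38.5 12.8] [59.9 24.2] 88.9 [[25.799999237060547, -16.899999618530273], [50.099998474121094, -17.299999237060547], [51.20000076293945, 42.599998474121094], [27.0, 43.0]]
```

jog_arm(
  motion=[
    [-0.0002,0.006,0,0,0,0,-1],
    [-0.0002,0.006,0,0,0,0,-1],
    [-0.0002,0.006,0,0,0,0,-1],
    [-0.0001,0.006,0,0,0,0,-1],
    [-0.0001,0.006,0,0,0,0,-1],
  ],
)

```text
time_s: 8.45
ee_pos: [0.5898, 0.0075, 0.0167]
eef_rot: [-3.14, -0.001, 2.985]
force: [-8.7, -7.7, 8.4]
grip_width: 0.0008
grip_force: 6.0
```

```bash
python3 - <<'E'
from h import *
st();orange('scene',f='s9.png')
E
```

```text
8.45 tcp board [[30.8  2.3]] z 0.016727277696927417 yaw 2.9847733498152236 F board [-7.41690963 -8.96881953] 8.375221135534773 0.0007503723659062112
scene pager [40.4 41.5] [20.9 60.1] 0.4 [[29.799999237060547, 71.5], [30.100000381469727, 11.399999618530273], [51.0, 11.5], [50.599998474121094, 71.5999984741211]]
```

jog_arm(
  motion=[
    [0,0.006,0,0,0,0,-1],
    [-0.0001,0.006,0,0,0,0,-1],
    [0,0.006,0,0,0,0,-1],
    [-0.0001,0.006,0,0,0,0,-1],
    [0,0.006,0,0,0,0,-1],
  ],
)

```text
time_s: 9.0
ee_pos: [0.5945, 0.037, 0.0167]
eef_rot: [-3.14, -0.002, 2.985]
force: [-8.6, -7.9, 9.0]
grip_width: 0.0004
grip_force: 6.4
```

```bash
python3 - <<'E'
from h import *
st();orange('scene',f='s10.png')
E
```

```text
9.0 tcp board [[30.9 32.3]] z 0.01673262346818315 yaw 2.9848007208837775 F board [-7.22765153 -9.16114464] 8.981261105822938 0.0003725888590574616
scene pager [40.9 71.1] [59.4 20.1] 89.0 [[30.299999237060547, 41.599998474121094], [50.400001525878906, 41.20000076293945], [51.400001525878906, 100.5999984741211], [31.299999237060547, 100.9000015258789]]
```

jog_arm(
  motion=[
    [0,0.006,0,0,0,0,-1],
    [-0.0001,0.006,0,0,0,0,-1],
    [0,0.006,0,0,0,0,-1],
    [0,0.006,0,0,0,0,-1],
    [0,0.006,0,0,0,0,-1],
  ],
)

```text
time_s: 9.55
ee_pos: [0.5993, 0.0666, 0.0167]
eef_rot: [-3.14, -0.002, 2.985]
force: [-8.9, -8.6, 9.4]
grip_width: 0.0005
grip_force: 6.5
```

jog_arm(
  motion=[
    [0,0.004,0,0,0,0,-1],
    [0,0.004,0,0,0,0,-1],
    [0,0.002,0,0,0,0,-1],
  ],
)

```text
time_s: 9.85
ee_pos: [0.6009, 0.0766, 0.0167]
eef_rot: [-3.14, -0.002, 2.985]
force: [-8.4, -7.9, 9.3]
grip_width: 0.0005
grip_force: 6.5
```

```bash
python3 - <<'E'
from h import *
st();orange('scene',f='s11.png')
E
```

```text
9.85 tcp board [[30.9 72.4]] z 0.016715451048662604 yaw 2.985060527245009 F board [-7.04887498 -9.09674105] 9.307520943263645 0.0005224990962753538
scene pager [ 35.5 111.8] [59.7 32.8] 88.3 [[18.200000762939453, 82.5], [51.0, 81.5], [52.79999923706055, 141.1999969482422], [19.899999618530273, 142.1999969482422]]
```

jog_arm(
  motion=[
    [0,0.002,0,0,0,0,-1],
    [0,0.002,0,0,0,0,-1],
    [0,0.001,0,0,0,0,-1],
  ],
)

```text
time_s: 10.2
ee_pos: [0.6016, 0.0814, 0.0167]
eef_rot: [-3.14, -0.002, 2.985]
force: [-8.0, -8.0, 9.3]
grip_width: 0.0002
grip_force: 6.5
```

jog_arm(
  motion=[
    [0,0.001,0,0,0,0,-1],
    [0,0.001,0,0,0,0,-1],
    [0,0,0,0,0,0,-1],
  ],
)

```text
time_s: 10.5
ee_pos: [0.602, 0.0834, 0.0167]
eef_rot: [-3.14, -0.002, 2.985]
force: [-8.6, -6.1, 9.1]
grip_width: 0.0005
grip_force: 6.0
```

```bash
python3 - <<'E'
from h import *
st();orange('scene',f='s12.png')
E
```

```text
10.5 tcp board [[31.  79.2]] z 0.016718417342294845 yaw 2.9849025963705436 F board [-7.54836427 -7.40727113] 9.101328735009174 0.0004631614948628616
scene pager [ 34.8 119. ] [59.1 32.3] 89.1 [[18.200000762939453, 89.69999694824219], [50.5, 89.19999694824219], [51.5, 148.1999969482422], [19.100000381469727, 148.8000030517578]]
```

jog_arm(
  motion=[
    [0,0.001,0,0,0,0,-1],
    [0,0.001,0,0,0,0,-1],
    [0,0,0,0,0,0,-1],
  ],
)

```text
time_s: 10.85
ee_pos: [0.6022, 0.0848, 0.0167]
eef_rot: [-3.139, -0.002, 2.985]
force: [-9.4, -11.4, 10.0]
grip_width: 0.001
grip_force: 7.8
```

jog_arm(
  motion=[
    [0,0.001,0,0,0,0,-1],
    [0,0.001,0,0,0,0,-1],
    [0,0,0,0,0,0,-1],
  ],
)

```text
time_s: 11.15
ee_pos: [0.6022, 0.0851, 0.0167]
eef_rot: [-3.137, -0.003, 2.984]
force: [-13.2, -22.0, 12.5]
grip_width: 0.0003
grip_force: 13.0
```

Home: it stopped and the force rose to 22 N. I'll back straight out along the rail, then lift clear.

jog_arm(
  motion=[
    [0,-0.003,0,0,0,0,-1],
    [0,-0.006,0,0,0,0,-1],
    [0,-0.015,0,0,0,0,-1],
    [0,-0.01,-0.03,0,0,0,-1],
    [0.01,-0.01,-0.045,0,0,0,-1],
  ],
)

```text
time_s: 11.65
ee_pos: [0.5854, 0.0446, 0.0899]
eef_rot: [-3.141, -0.004, 2.984]
force: [0.2, 0.2, 1.1]
grip_width: 0.0006
grip_force: 0.0
```

jog_arm(
  motion=[
    [0.03,-0.03,-0.02,0,0,0,-1],
    [0.03,-0.03,-0.02,0,0,0,-1],
    [0.03,-0.03,0,0,0,0,-1],
    [0.03,-0.03,0,0,0,0,-1],
    [0,0,0,0,0,0,-1],
  ],
)

```text
time_s: 12.15
ee_pos: [0.4463, -0.056, 0.1315]
eef_rot: [-3.141, -0.0, 2.982]
force: [0.1, 0.0, -0.7]
grip_width: 0.0007
grip_force: 0.0
```

```bash
python3 - <<'E'
from h import *
st();orange('scene',f='s13.png');orange('side',f='d13.png')
a=cv2.imread('pics/s13.png')[150:230,230:350];b=cv2.imread('pics/d13.png')[155:235,180:300]
cv2.imwrite('pics/fin.png',np.hstack([cv2.resize(a,(396,264),interpolation=2),cv2.resize(b,(396,264),interpolation=2)]))
E
```

```text
12.15 tcp board [[-101.   -82.8]] z 0.1315149792986286 yaw 2.9822846258211615 F board [0.13941576 0.02575555] -0.748067396686608 0.0006931071371189836
scene pager [ 32.8 119.2] [58.4 35.8] 89.8 [[14.800000190734863, 90.0999984741211], [50.599998474121094, 90.0], [50.79999923706055, 148.39999389648438], [15.0, 148.5]]Traceback (most recent call last):
  File "<stdin>", line 2, in <module>
  File "h.py", line 25, in orange
    q=np.vstack(P).astype(np.float32);r=cv2.minAreaRect(q);print(n,'pager',np.round(r[0],1),np.round(r[1],1),round(r[2],1),cv2.boxPoints(r).round(1).tolist())
      ~~~~~~~~~^^^
    return _nx.concatenate(arrs, 0, dtype=dtype, casting=casting)
           ~~~~~~~~~~~~~~~^^^^^^^^^^^^^^^^^^^^^^^^^^^^^^^^^^^^^^^
ValueError: need at least one array to concatenate
```

```bash
python3 - <<'E'
from h import *
a=cv2.imread('pics/s13.png')[150:240,225:360]
cv2.imwrite('pics/fin.png',cv2.resize(a,None,fx=5,fy=5,interpolation=2))
E
```

```text
(no output)
```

View pics/fin.png

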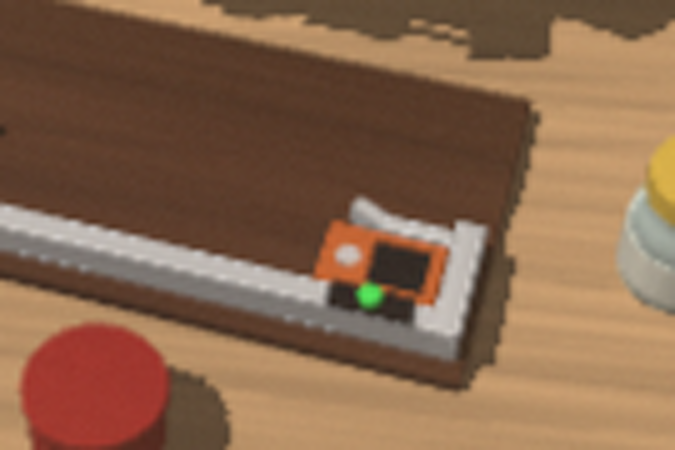

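The crop shows the pager at (315–447, 220–303), against the end wall and along the rail in the green pocket. Its tail is at y≈90 and it is square to the rail. The hand is clear and the tin and jar are undisturbed, so I'm handing in.

```bash
python3 -c "
from station import ctrl
print(ctrl.hand_in())"
```

```text
the job is handed in; nothing more can be done
None
```

The pager was pushed flush to the rail, slid along it into the green-lamp pocket until the end wall stopped it, and handed in at about 12 s with the hand clear and the cup, jar and tin untouched; the hand-in returned no verdict.

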